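# Free the jammed sample jar and rack it

## Robot

A 6-joint arm with a two-finger parallel gripper is mounted at the origin on the work surface. World frame = base frame: x ahead of the robot, y to its left, z up, the work surface at z = 0. Lengths are in mm, angles in rad, forces in N, time in s.
With the tool pointing down it reaches from about 350 to 975 mm from the base axis. Payload 4.9 kg.
Tool frame: the origin (TCP) lies at the very end of the fingers, on their centre line; the grasp point (between the pads) lies 19 mm behind it (grip_depth is the distance from the TCP to the grasp point, in mm); z points along the fingers, y is the line along which they close (so a half turn about z gives the same grasp; the last joint's range is limited). The gripper opens to 85 mm and grips with 20 to 120 N. Pads are 22 mm wide; open, the fingers measure 114 mm over their backs; the gripper's body (76 mm by 85 mm) begins 54 mm behind the grasp point. The pads swing forward as they close: fully open they stand 13 mm farther back than shut.
Start: joints at [1.001, 0.053, 1.613, -0, 1.476, -0.119], TCP at [272.291, 562.547, 231.304] pointing down, gripper open.
Joint ranges: [-3.01, 3.01], [-1.01, 2.22], [0.06, 2.58], [-1.02, 4.17], [0.09, 2.62], [-3.14, 3.14]. Speed limits (rad/s): [2.57, 2.57, 3.14, 3.14, 3.14, 3.14].

## Interface

Orientations are given as a rotation vector (axis times angle).
In Python, from workcell import * gives the robot as it stands. Calls block until the motion is done:
- movep(position, orientation): joint-space move of the TCP to a pose.
- move_l(position, orientation=None, v=150): straight line of the TCP; orientation=None keeps the orientation; v is the mean speed in mm/s.
- movej(angles): joint-space move.
- grip(opening, f_grip=None): finger opening in mm; f_grip is the grip in N (None keeps the last); returns when the fingers have stopped.
- dwell(seconds).
- ik(position, orientation): joint angles nearest the present ones, or None.
- get_image(name): name is "scene" or "top" or "wrist"; returns a dict with "pixels" (400x640x3 uint8, red, green, blue), "fx", "fy", "cx", "cy" (pixels), "xyz" and "rotation" of the camera in the world. Camera axes: x right, y up, looking along -z (the intrinsics and any distortion apply to the point x, -y, -z); pixel columns grow to the right and rows downward; lengths in mm; the calibration is good to about 2 mm. A picture is of the moment at which its call begins. There is no depth.
A pose or a line that the arm cannot do raises MotionError and nothing moves.
- hand_in(): hands the job in; it is judged then, once.
Readings, each from a call of its own:
- current_time_s(): time.
- current_joint_pos(): joint angles.
- current_dq(): joint speeds.
- current_effort(): joint torques, N m.
- current_eef_pos(): TCP position.
- current_ee_rot(): TCP orientation.
- current_contact_force(): force on the tool from outside, world axes, zero at the start.
- current_ft_torque(): the same for the moment, N m.
- current_opening(): finger opening in mm.
- current_finger_force(): force on a finger pad.
Only numpy, scipy, OpenCV 4.12 (cv2) and the standard library are available. Lean on these libraries where they do the work, as an engineer would, in place of code of your own. Each camera call takes 0.05 s, during which the arm holds its last target. There are 200 camera calls.

## Task

The red-capped jar sits flush in its tight pocket in the white block, so it cannot be gripped: carry the block by its yellow handle to the upright steel post and set it down flat on the bench with the post up through the hole under that jar, so that the post pokes the jar up. Then lift the jar out and gently stand it upright on the floor of an empty cell of the green crate, letting go only once it is down. Leave the block standing flat on the bench with the blue-capped jar still down in its pocket, and do not disturb the other things.

Things in the scene. Friction and masses are not known exactly. Their poses are not given: they have to be found in the camera images.
- block: loose white block, 170 mm along its x, 66 along y, 92 tall, about 0.42 kg empty, standing on the bench; origin at the centre of its underside, z up. Two round pockets, 48 mm wide and 82 deep, open on top, on its x axis at x = -50 and +50 mm. Each has a 10 mm thick floor with a 34 mm access hole, on the pocket's axis, through to the underside
- handle (a point): the point to grip on the block's yellow handle, an upright fin in the middle of the block's top, 30 mm along the block's x, 16 mm thick along its y, from 92 to 143 mm above the block's underside; this point is 118 mm above the underside, axes as the block's
- red_jar: sample jar, a plain cylinder 44 mm in diameter and 81 mm tall, amber glass, paper label, a red cap as wide as the glass; origin at the centre of its underside, z up its axis; about 0.11 kg. It starts in one of the block's two pockets (either one), standing on the pocket floor 10 mm above the block's underside, its cap 1 mm below the block's top; it slides freely in the pocket
- blue_jar: sample jar, a plain cylinder 44 mm in diameter and 81 mm tall, amber glass, paper label, a blue cap as wide as the glass; origin at the centre of its underside, z up its axis; about 0.11 kg. It starts in the block's other pocket and must stay there
- post: fixed upright steel post, 22 mm in diameter and 55 mm tall, on the bench, on a thin dark disc 100 mm wide; origin at its foot on the bench surface. With the block flat on the bench over it, it stands 45 mm above the pocket floor, so the jar is 44 mm proud of the block and rests on the post
- crate: fixed pale green open-topped crate, 222 mm along its own x, 150 mm along y, 50 mm tall, walls 5 mm, floor 5 mm; origin at the centre of its underside. Dividers as tall as the walls make six cells, each 67 mm square, centred at x = -72, 0, +72 mm and y = -36, +36 mm
- jar_a: sample jar, a plain cylinder 44 mm in diameter and 81 mm tall, amber glass, paper label, a white cap as wide as the glass; origin at the centre of its underside, z up its axis; about 0.11 kg; stands in the crate cell x +72, y +36
- jar_b: sample jar, a plain cylinder 44 mm in diameter and 81 mm tall, amber glass, paper label, a white cap as wide as the glass; origin at the centre of its underside, z up its axis; about 0.11 kg; stands in the crate cell x +72, y -36
- jar_c: sample jar, a plain cylinder 44 mm in diameter and 81 mm tall, amber glass, paper label, a white cap as wide as the glass; origin at the centre of its underside, z up its axis; about 0.11 kg; stands in the crate cell x 0, y +36
- beaker: clear open beaker, 76 mm across, 95 mm tall, near the robot; origin at the centre of its underside
- wash_bottle: white plastic bottle with a red cap, 68 mm across, 130 mm tall, beyond the block and the post; origin at the centre of its underside
- dish: low white dish, 90 mm across, 16 mm tall, to the right of the block; origin at the centre of its underside
- spatula: flat steel lab spatula with a black grip, 170 mm long, 14 wide, 6 thick, lying beyond the post; origin under its middle, its length along its own x
Mind the look-alikes: they are no part of the job. Leave any pink or turquoise look-alike of the red_jar alone.

How it is judged (in metres and radians):
On the way:
1. the block stands flat on the bench over the post, and the post has poked the red-capped jar up at least 35 mm out of its seat (z of red_jar in the frame of block between 0.045 and 0.065 m and height (world z) of block below 0.008 m and angle between block's own z axis and vertical below 0.08 rad and horizontal distance between red_jar and post below 0.014 m and angle between red_jar's own z axis and vertical below 0.15 rad), for 0.3 s.
At the end, for the whole second after the job is handed in: the red-capped jar stands upright (within 0.12 rad), at rest, on the floor of a crate cell (its underside within 10 mm of the crate's underside), released; the block stands flat on the bench (within 8 mm and 0.08 rad) with the blue-capped jar still seated in its pocket (within 6 mm) (x of red_jar in the frame of crate between -0.106 and 0.106 m and y of red_jar in the frame of crate between -0.07 and 0.07 m and z of red_jar in the frame of crate between 0 and 0.01 m and angle between red_jar's own z axis and vertical below 0.12 rad and linear speed of each of red_jar, block below 0.02 m/s and height (world z) of block below 0.008 m and angle between block's own z axis and vertical below 0.08 rad and z of blue_jar in the frame of block between 0 and 0.016 m); the robot touches nothing.
It fails at once if the blue-capped jar is pushed or pulled more than 15 mm up out of its seat (z of blue_jar in the frame of block above 0.025 m).
It fails at once if the red-capped jar is banged into the crate (over 60 N) (contact force between red_jar and crate above 60 N).
It fails at once if the red-capped jar is dropped into the crate: let go over it with its underside more than 15 mm above the cell floor (contact force between the fingers and red_jar below 0.2 N and z of red_jar in the frame of crate above 0.02 m and x of red_jar in the frame of crate between -0.12 and 0.12 m and y of red_jar in the frame of crate between -0.085 and 0.085 m).
It fails at once if a jar in the crate is moved more than 30 mm or knocked over (distance of any of jar_a, jar_b, jar_c from where it was at the start of the episode above 0.03 m or angle between any of jar_a, jar_b, jar_c's own z axis and vertical above 0.5 rad).
It fails at once if the beaker, the wash bottle, the dish or the spatula is moved more than 30 mm (distance of any of beaker, wash_bottle, dish, spatula from where it was at the start of the episode above 0.03 m).
It also fails if it takes over 61 s, if anything falls off the work surface, if the arm or the gripper's body presses on something with over 40 N, if the wrist force passes 120 N, or if a joint passes its speed limit or range.

## Working session

There is one attempt and no reset: what is moved stays moved. The work goes in short steps, each a Python script; the robot and the scene stay as the last script left them, time stands still between calls to the robot, and variables do not carry over. Pictures are saved under pics/ and viewed, at most 10 in all, crops included, and the job is handed in when it is done.

```bash
mkdir -p pics; ls
cat > h.py <<'E'
from workcell import *
import numpy as np, cv2, pickle
def cap(name,fn):
    im=get_image(name); cv2.imwrite('pics/'+fn+'.png',im['pixels'][:,:,::-1]); pickle.dump(im,open('pics/'+fn+'.pkl','wb')); return im
def ld(fn): return pickle.load(open('pics/'+fn+'.pkl','rb'))
def ray(im,u,v):
    K=np.array([[im['fx'],0,im['cx']],[0,im['fy'],im['cy']],[0,0,1]],float)
    d=im.get('distortion',im.get('dist'))
    p=cv2.undistortPoints(np.array([[[u,v]]],float),K,None if d is None else np.array(d,float))[0,0]
    return np.asarray(im['rotation']).reshape(3,3)@np.array([p[0],-p[1],-1.])
def at(im,u,v,z):
    r=ray(im,u,v);o=np.asarray(im['xyz'],float);return o+r*(z-o[2])/r[2]
def proj(im,P):
    c=np.asarray(im['rotation']).reshape(3,3).T@(np.asarray(P,float)-im['xyz'])
    return im['cx']+im['fx']*c[0]/-c[2], im['cy']+im['fy']*-c[1]/-c[2]
E
python3 - <<'E'
from h import *
for n in('scene','top'):
    im=cap(n,n+'0'); print({k:v for k,v in im.items() if k!='pixels'})
E
```

```text
pics
{'fx': 491.1298110717817, 'fy': 491.1298110717817, 'cx': 320.9898724234828, 'cy': 207.98319109448272, 'xyz': array([1529.00055262,  115.48473172, 1198.78534802]), 'rotation': array([0.52276265, 0.63940984, 1.65163226])}
{'fx': 375.391783232086, 'fy': 375.391783232086, 'cx': 319.387866517827, 'cy': 203.37441009494088, 'xyz': array([ 370.1833784 ,  -59.56572815, 1001.4898677 ]), 'rotation': array([ 0.1403607 , -0.14529471, -1.54499192])}
```

```bash
sed -i "s/np.asarray(im\['rotation'\]).reshape(3,3)/cv2.Rodrigues(np.asarray(im['rotation'],float))[0]/" h.py; grep -n Rodr h.py
```

```text
10:    return cv2.Rodrigues(np.asarray(im['rotation'],float))[0]@np.array([p[0],-p[1],-1.])
14:    c=cv2.Rodrigues(np.asarray(im['rotation'],float))[0].T@(np.asarray(P,float)-im['xyz'])
```

View pics/scene0.png

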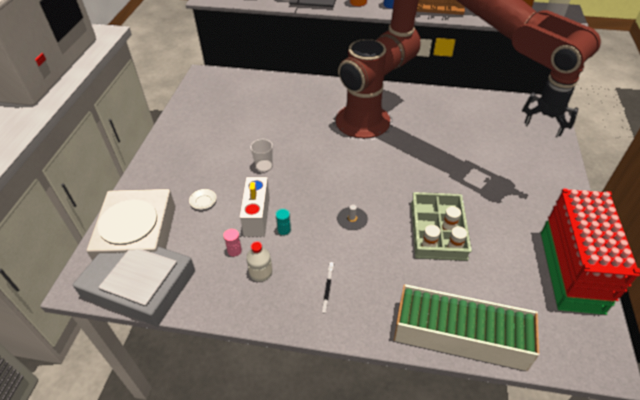

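View pics/top0.png

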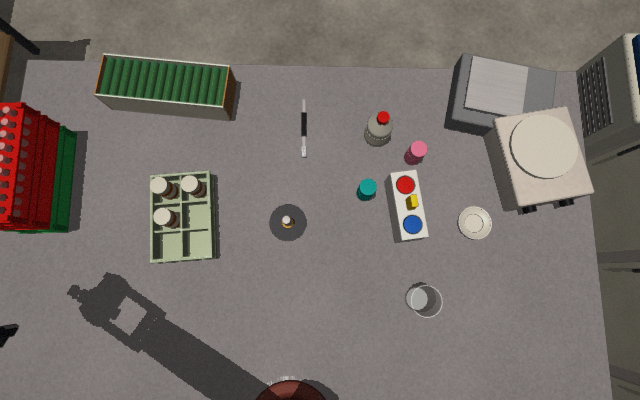

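The top view shows these candidates for the red jar: the red cap in the block at (405,185), a pink jar at (418,150), a turquoise one at (368,188), and the wash-bottle cap at (383,117). I choose (405,185), since it sits in the white block with the blue cap at (412,224). The post is at (288,221). The crate is centred near (182,217), and its empty cells are lower right and lower left plus one at mid right. Next I measure and take one crop to check.

```bash
cat > m.py <<'E'
from h import *
def cen(im,mask,box):
    u0,v0,u1,v1=box; m=np.zeros(mask.shape,np.uint8); m[v0:v1,u0:u1]=mask[v0:v1,u0:u1]*1
    n,l,s,c=cv2.connectedComponentsWithStats(m); i=1+np.argmax(s[1:,4]); return c[i],s[i]
def masks(im):
    h=cv2.cvtColor(im['pixels'],cv2.COLOR_RGB2HSV).astype(int);H,S,V=h[...,0],h[...,1],h[...,2]
    return dict(red=((H<8)|(H>174))&(S>190)&(V>90),blue=(H>100)&(H<125)&(S>150)&(V>70),yel=(H>20)&(H<35)&(S>150)&(V>90))
E
python3 - <<'E'
from m import *
from scipy.optimize import least_squares
for fn,box in(('top0',(385,165,435,245)),('scene0',(235,170,275,240))):
    im=ld(fn);M=masks(im)
    for k,z in(('red',91),('blue',91),('yel',140)):
        c,s=cen(im,M[k],box); print(fn,k,c.round(1),s,at(im,*c,z).round(1))
# disc
im=ld('top0');g=cv2.cvtColor(im['pixels'],cv2.COLOR_RGB2GRAY)
m=np.zeros_like(g);b=(262,195,314,247);m[b[1]:b[3],b[0]:b[2]]=(g<75)[b[1]:b[3],b[0]:b[2]]
pts=cv2.findNonZero(m);hull=cv2.convexHull(pts);e=cv2.fitEllipse(hull);print('disc',e,at(im,*e[0],1).round(1))
im2=ld('scene0');g=cv2.cvtColor(im2['pixels'],cv2.COLOR_RGB2GRAY)
m=np.zeros_like(g);b=(330,198,375,235);m[b[1]:b[3],b[0]:b[2]]=(g<80)[b[1]:b[3],b[0]:b[2]]
e=cv2.fitEllipse(cv2.convexHull(cv2.findNonZero(m)));print('discS',e,at(im2,*e[0],1).round(1))
print('posttip',at(im,287,220,55),at(im2,353,208,55))
# crate green mask
h=cv2.cvtColor(im['pixels'],cv2.COLOR_RGB2HSV).astype(int);m=((h[...,0]>30)&(h[...,0]<60)&(h[...,1]>35)&(h[...,2]>60)).astype(np.uint8);mm=m*0;mm[165:270,140:220]=m[165:270,140:220]
r=cv2.minAreaRect(cv2.findNonZero(mm));print(r,[at(im,*p,50).round(1)[:2] for p in cv2.boxPoints(r)])
a=cv2.resize(im['pixels'][160:270,140:225],None,fx=5,fy=5,interpolation=2)
b=cv2.resize(im['pixels'][160:270,380:440],None,fx=5,fy=5,interpolation=2)
cv2.imwrite('pics/crop.png',np.hstack([a,b])[:,:,::-1])
E
```

```text
top0 red [404.9 184.6] [397 177  17  16 222] [ 590.3 -272.7   91. ]
top0 blue [411.9 224.1] [403 216  18  17 243] [ 491.5 -287.8   91. ]
top0 yel [412.1 201.2] [406 195  12  15 110] [ 538.9 -277.4  140. ]
scene0 red [251.9 208.8] [246 205  13   9  90] [ 592.2 -271.2   91. ]
scene0 blue [258.1 184.6] [256 181   6   8  36] [ 489.4 -278.8   91. ]
scene0 yel [252.3 189.7] [250 182   5  17  73] [ 559.1 -273.1  140. ]
disc ((287.40789794921875, 221.91030883789062), (35.52696990966797, 36.59624481201172), 104.30088806152344) [502.3  24.    1. ]
discS ((347.2173767089844, 218.30435180664062), (2.7944130897521973, 3.7374045848846436), 157.5) [506.3  10.7   1. ]
posttip [500.0619602   20.68695925  55.        ] [507.56167285  27.46485927  55.        ]
((181.4735107421875, 216.1782684326172), (90.59803009033203, 65.86894989013672), 88.15238952636719) [array([619.4, 390.8]), array([628.9, 219.6]), array([395. , 195.4]), array([386.3, 359.3])]
```

View pics/crop.png

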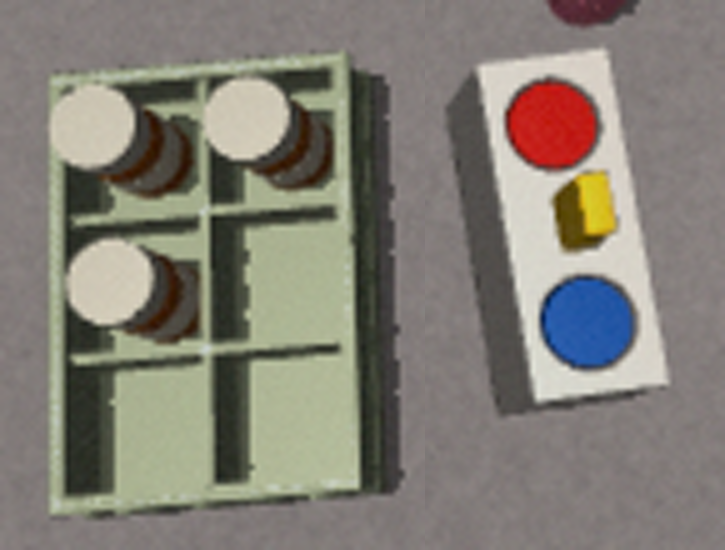

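The crop confirms the red and blue caps flush in the white block with the yellow fin between them, cap spacing 99.95 mm against 100 expected. In the crate the jars fill both far cells and the middle-left one, so the empty near-right cell (-72,-36) is the target. Next I move above the block, then the post, and refine both with the wrist camera.

```bash
cat >> h.py <<'E'
def down(yaw):  # tool y axis along block y for block yaw
    best=None
    for s in(1,-1):
        y=s*np.array([-np.sin(yaw),np.cos(yaw),0]);z=np.array([0,0,-1.]);R=np.c_[np.cross(y,z),y,z]
        rv=cv2.Rodrigues(R)[0].ravel()
        q=ik([540,-280,330],rv)
        if q is not None and (best is None or abs(q[5])<best[0]): best=(abs(q[5]),rv,s)
    return best[1]
E
python3 - <<'E'
from m import *
im=ld('top0')
for n,x,y in(('TL',50,75),('TR',348,52),('BL',52,515),('BR',360,490)): print(n,at(im,140+x/5-.4,160+y/5-.4,50).round(1))
rv=down(0.152);print(rv,current_ee_rot())
movep([530,-270,330],rv);w=cap('wrist','w_block')
movep([492,34,330],rv);w=cap('wrist','w_post');print(current_time_s(),current_joint_pos())
cv2.imwrite('pics/w2.png',np.hstack([ld('w_block')['pixels'],ld('w_post')['pixels']])[::2,::2,::-1])
E
```

```text
TL [612.5 383.6  50. ]
TR [628.3 229.3  50. ]
BL [386.1 359.3  50. ]
BR [401.7 206.6  50. ]
[3.1325241  0.23853126 0.        ] [-7.02063479e-01 -3.06149178e+00  2.82171604e-03]
4.45 [-8.36819370e-02 -3.06049590e-01  1.77817753e+00 -3.52041187e-04
  1.66956630e+00  1.33647211e+00]
```

View pics/w2.png

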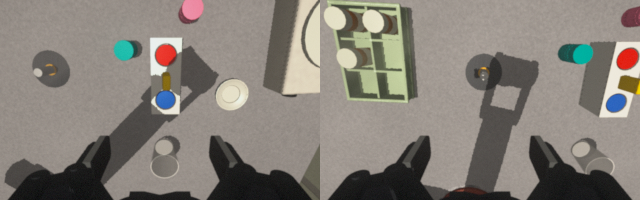

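The wrist views are clear. In the block view the red cap is at about (332,110), the blue at (330,200) and the handle between them. In the second view the post's disc is at about (328,140).

Run:
```python
from m import *
def disc(im,b):
    g=cv2.cvtColor(im['pixels'],cv2.COLOR_RGB2GRAY);m=np.zeros_like(g);m[b[1]:b[3],b[0]:b[2]]=(g<88)[b[1]:b[3],b[0]:b[2]]
    n,l,s,c=cv2.connectedComponentsWithStats(m);i=1+np.argmax(s[1:,4])
    e=cv2.fitEllipseAMS(cv2.convexHull(cv2.findNonZero((l==i).astype(np.uint8))));return e
im=ld('w_block');M=masks(im)
for k,z in(('red',91),('blue',91)):
    c,s=cen(im,M[k],(280,70,380,230));print(k,c.round(1),s,at(im,*c,z).round(1))
e=disc(im,(55,90,145,185));print(e,at(im,*e[0],1).round(1))
im=ld('w_post');M=masks(im)
for k in('red','blue'):
    c,s=cen(im,M[k],(570,80,639,230));print(k,c.round(1),s,at(im,*c,91).round(1))
e=disc(im,(280,95,356,190));print(e,at(im,*e[0],1).round(1))
cr=im['pixels'][90:190,270:390]
t=ld('top0')['pixels'][190:250,255:320]
cv2.imwrite('pics/pc.png',np.hstack([cv2.resize(cr,(480,400)),cv2.resize(t,(320,400))])[:,:,::-1])
```

```text
red [330.4 108.8] [ 312   90   39   40 1166] [ 591. -272.   91.]
blue [330.  198.2] [ 312  182   37   34 1004] [ 492.3 -288.    91. ]
((117.87976837158203, 157.5638885498047), (23.576250076293945, 48.64855194091797), 56.77573776245117) [477.4   2.9   1. ]
red [613.9 116.8] [ 594   97   41   40 1247] [ 591.  -272.2   91. ]
blue [591. 205.] [573 188  37  35 963] [ 492.2 -287.9   91. ]
((332.8952331542969, 136.15452575683594), (53.17556381225586, 111.62401580810547), 178.73976135253906) [513.7  17.6   1. ]
```

View pics/pc.png

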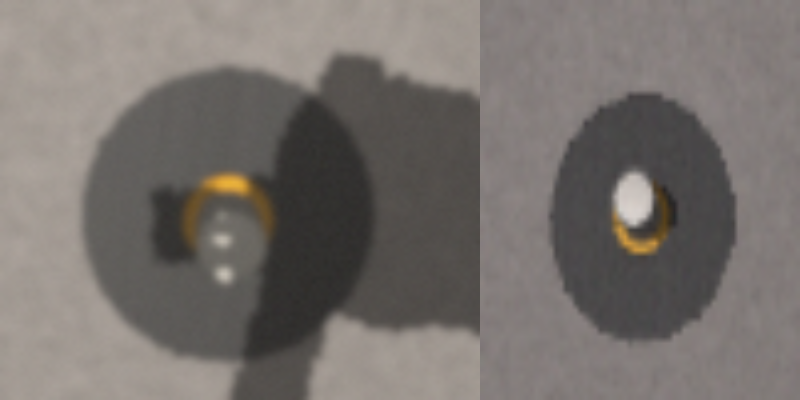

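Run:
```python
from m import *
p=at(ld('w_post'),326.6,142.9,1);t=at(ld('top0'),287.6,222.0,1);print('post',p,t,at(ld('w_post'),270+232/4-.4,90+245/4-.4,55))
rv=down(0.157)
grip(50,70)
movep([541.6,-280,200],rv); move_l([541.6,-280,99],rv,v=100)
print(current_contact_force().round(1)); grip(5,80); print('open',current_opening(),current_finger_force())
move_l([541.6,-280,112],rv,v=40); print(current_contact_force().round(1),current_opening())
move_l([541.6,-280,225],rv,v=120); print(current_contact_force().round(1),current_ft_torque().round(2),current_opening(),current_time_s())
cap('wrist','w_lift')
cap('scene','s_lift')
```

```text
post [503.44578859  24.52408253   1.        ] [502.09408705  23.45941454   1.        ] [502.07006569  24.27201489  55.        ]
[-0.3  0.4 -0.3]
open 15.200708202743634 79.01882529258728
[ 0.6 -0.7 -6.2] 15.16768091602917
[ 0.3  0.6 -7.2] [0.01 0.07 0.09] 14.906223153387097 9.3083
```

Run:
```python
from m import *
im=ld('w_lift');M=masks(im);e=current_eef_pos();print(e)
for k in('red','blue'):
    c,s=cen(im,M[k],(200,0,460,399));P=at(im,*c,217);print(k,c.round(1),s,P.round(1),(P-e).round(1))
# carry to over the post with the expected offset
rv=down(0.157);post=np.array([502.8,24.1]);off=50*np.array([np.cos(.157),np.sin(.157)])
T=post-off
movep([*T,225],rv)
im=cap('wrist','w_over');cap('scene','s_over')
print(T,current_eef_pos(),current_contact_force().round(1),current_time_s())
cv2.imwrite('pics/over.png',np.hstack([cv2.resize(im['pixels'],(400,250)),cv2.resize(ld('s_over')['pixels'][120:270,220:460],(400,250))])[:,:,::-1])
```

```text
[ 540.96327715 -279.57556996  223.30381057]
red [317.8 160.6] [ 272  114   95   94 5894] [ 591.2 -270.8  217. ] [50.2  8.8 -6.3]
blue [318.9 367.6] [291 349  57  30 653] [ 478.9 -289.1  217. ] [-62.1  -9.5  -6.3]
[453.41496026  16.28220939] [454.07188662  15.27887486 225.27048624] [ 0.7  0.1 -5.8] 10.6917
```

View pics/over.png

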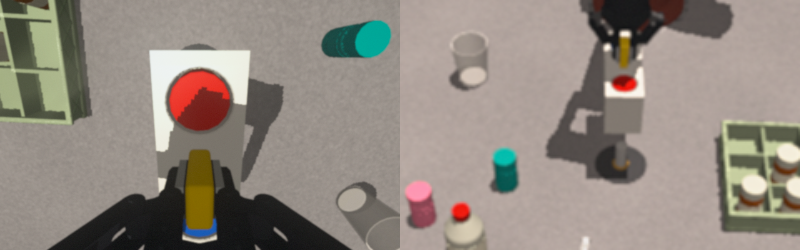

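The block hangs level with the red cap in view, above the post's disc. The red cap's offset from the TCP agrees with the plan to 1 mm, so I lower it.

Run:
```python
from m import *
rv=down(0.157);T=np.array([452.8,16.0])
move_l([*T,170],rv,v=100);f0=current_contact_force();print(f0.round(1))
z=170
while z>97.5:
    z-= 10 if z>110 else 1.5
    move_l([*T,z],rv,v=60); f=current_contact_force()-f0
    if z<120 or np.linalg.norm(f)>3: print(z,current_eef_pos().round(1),f.round(1))
    if f[2]>8 or np.hypot(*f[:2])>15: break
im=cap('wrist','w_down');M=masks(im);c,s=cen(im,M['red'],(200,0,460,399));P=at(im,*c,136);print(c,s,P,current_time_s())
cap('scene','s_down')
```

```text
[-0.8 -0.8 -5.7]
110 [452.2  16.1 109.2] [0.3 0.6 1. ]
108.5 [452.8  16.  108.5] [ 0.6  0.6 -0. ]
107.0 [452.7  16.  106.9] [ 1.6  0.7 -0.3]
105.5 [452.7  16.  105.3] [0.7 1.8 0.2]
104.0 [452.7  16.  103.8] [ 0.1 -0.1 -0.7]
102.5 [452.7  16.  102.3] [ 0.9  0.5 -0.1]
101.0 [452.7  16.  100.8] [1.8 1.  0.9]
99.5 [453.2  15.9  99.9] [2.  0.3 0.5]
98.0 [453.3  15.9  99.8] [-4.1  0.3 10.4]
[320.0269748  186.22120884] [  254   123   132   128 12938] [504.0611361   23.94522363 136.        ] 15.3417
```

The block reached the bench, with contact at TCP z of about 99.8, and the cap looks larger, so the jar is up. Release, look again, then grasp the jar.

Run:
```python
from m import *
rv=down(0.157)
grip(50); x,y,_=current_eef_pos(); move_l([x,y,260],rv,v=250)
im=cap('wrist','w_rel');M=masks(im);c,s=cen(im,M['red'],(150,0,500,399));P=at(im,*c,136);print('red',c,s,P.round(1),'dia',s[2:4]/im['fx']*(im['xyz'][2]-136))
c,s=cen(im,M['blue'],(150,0,500,399));print('blue',c,s,at(im,*c,91).round(1),'dia',s[2:4]/im['fx']*(im['xyz'][2]-91))
i2=cap('scene','s_rel');M=masks(i2);c,s=cen(i2,M['red'],(300,120,400,260));print(at(i2,*c,136),current_time_s())
cv2.imwrite('pics/rel.png',np.hstack([cv2.resize(im['pixels'],(400,250)),cv2.resize(i2['pixels'][120:270,220:460],(400,250))])[:,:,::-1])
```

```text
red [315.70132013 124.98734873] [ 293  100   51   56 1818] [505.3  27.4 136. ] dia [39.06628545 42.89631344]
blue [334.76754386 232.97368421] [326 217  16  31 228] [401.6  -7.2  91. ] dia [14.33785288 27.77958996]
[513.56907247  25.62347988 136.        ] 16.7167
```

View pics/rel.png

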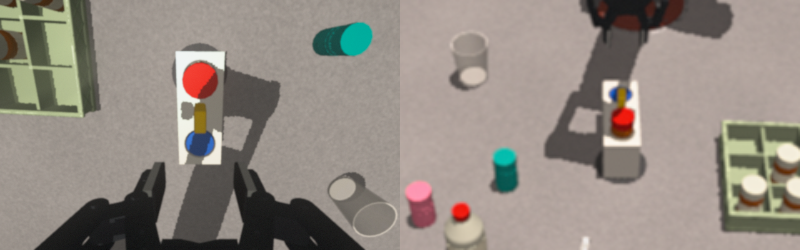

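The scene view shows the red cap standing proud of the flat block, and the blue cap flush. Now I grasp the jar.

Run:
```python
from m import *
rv=down(0.157);J=[503.5,24.5]
grip(75); movep([*J,200],rv); move_l([*J,106],rv,v=100); f0=current_contact_force(); print(current_eef_pos().round(1),f0.round(1))
grip(30,45); print('open',current_opening(),current_finger_force(),current_contact_force().round(1))
x,y,z=current_eef_pos()
move_l([*J,116],rv,v=40); print((current_contact_force()-f0).round(1))
move_l([*J,225],rv,v=120); print((current_contact_force()-f0).round(1),current_opening(),current_time_s())
i2=cap('scene','s_jar')
C=np.array([507.2,294.7]);a=.105;R=np.array([[np.cos(a),-np.sin(a)],[np.sin(a),np.cos(a)]])
D=C+R@[-72,-36];print('cell',D)
movep([*D,225],rv)
im=cap('wrist','w_cell');i3=cap('scene','s_cell');print(current_eef_pos().round(1),current_time_s())
cv2.imwrite('pics/cell.png',np.hstack([cv2.resize(im['pixels'],(400,250)),cv2.resize(i3['pixels'][120:270,260:500],(400,250))])[:,:,::-1])
```

```text
[504.2  24.4 106.9] [0.  0.1 0.6]
open 42.85166937464414 45.779900550842285 [0.4 0.5 3.9]
[-0.4 -0.2 -2.1]
[-0.1 -0.  -1.1] 42.63385647752612 20.4417
cell [439.36959356 251.35215159]
[440.  250.2 224.9] 21.525
```

View pics/cell.png

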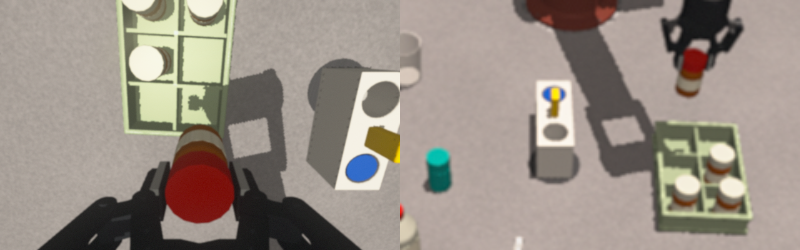

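The jar is held, the block is still flat with blue seated, and the target cell's rim in the wrist view is centred near (326,171) in full pixels. I cross-check that, then lower.

Run:
```python
from m import *
im=ld('w_cell')
P=[at(im,u*1.6,v*1.6,50).round(1)[:2] for u,v in((179,82),(230,83),(178,131),(227,137))];m=np.mean(P,0);print(P,m)
D=np.array([439.4,251.4]); d=m-D; print(d)
assert np.linalg.norm(d)<12
D=D+np.clip(d*.4,-4,4); rv=down(0.157)
move_l([*D,110],rv,v=120); dwell(.2); f0=current_contact_force();z=110
while z>50:
    z-= 6 if z>64 else 1
    move_l([*D,z],rv,v=60 if z>64 else 20); f=current_contact_force()-f0
    if z<64 or np.linalg.norm(f)>3: print(z,current_eef_pos().round(1),f.round(1))
    if f[2]>4 or np.hypot(*f[:2])>6: break
i3=cap('scene','s_in');print(current_time_s())
cv2.imwrite('pics/in.png',cv2.resize(i3['pixels'][150:280,380:500],(480,520))[:,:,::-1])
```

```text
[array([478.1, 286.7]), array([488.2, 213.5]), array([403.1, 278.7]), array([405.3, 201.2])] [443.675 245.025]
[ 4.275 -6.375]
62 [441.  248.8  61.8] [-1.3  0.1 -0.5]
61 [441.1 248.8  61. ] [-0.5 -0.3 -0.1]
60 [441.  248.8  59.9] [-1.2 -0.8  0. ]
59 [441.1 248.8  58.9] [-1.1 -0.5  0.6]
58 [441.  248.8  57.9] [-1.5  0.2  0.6]
57 [441.3 248.9  57.1] [-0.8  0.7  0.6]
56 [441.5 248.9  57. ] [-2.8 -1.9  7.6]
26.5833
```

View pics/in.png

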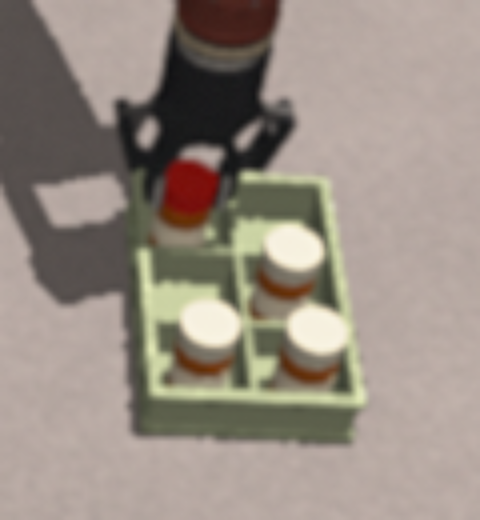

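The jar is inside its cell and stopped at TCP z = 57, where 56.9 was expected for the cell floor. Releasing.

Run:
```python
from m import *
rv=down(0.157);x,y,z=current_eef_pos()
grip(70); move_l([x,y,z+5],rv,v=40); move_l([x,y,230],rv,v=150); dwell(.3)
im=cap('wrist','w_end');i3=cap('scene','s_end');print(current_time_s(),current_contact_force().round(1),current_opening())
M=masks(im);c,s=cen(im,M['red'],(150,0,500,399));print(at(im,*c,86),s)
cv2.imwrite('pics/end.png',np.hstack([cv2.resize(im['pixels'],(400,250)),cv2.resize(i3['pixels'][120:270,260:500],(400,250))])[:,:,::-1])
```

```text
28.9333 [-0.6  1.  -0.7] 69.86406352215685
[440.31321047 246.87913531  86.        ] [ 297  163   47   48 1499]
```

View pics/end.png

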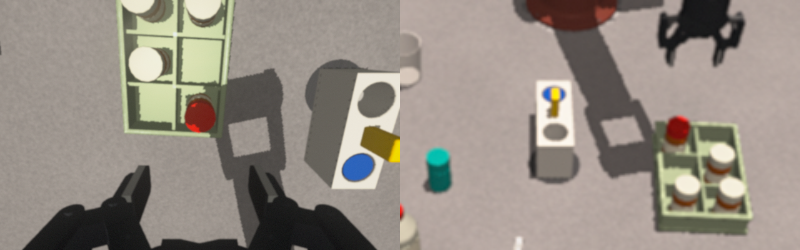

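The red jar stands upright in the near-right cell, the block is flat with the blue cap flush, and the gripper is clear. Handing in.

```bash
python3 -c "
from workcell import *
print(hand_in())"
```

```text
the job is handed in; nothing more can be done
None
```

I handed the job in at about 29 s: the red jar stands upright and released in the crate's near-right cell, and the block is flat over the post with the blue jar still seated; the hand-in call returned no verdict.

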